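# Load and close the specimen cassette

### The job

Get the test cassette ready: clear every broken blue coupon half out of it into the grey scrap tray and lay every yellow test coupon flat in a cassette pocket of its own. Then put the white cover on the cassette and press it down until both its sprung tabs snap behind the ledges and it is fully home, and last press the green start button all the way and let it come back up. Leave the caliper, wrench and jaw insert where they are.

Things in the scene. Friction and masses are not known exactly. Their poses are not given: they have to be found in the camera images.
- cassette: Grey and aluminium specimen cassette fixed to the bench, 146 (x) x 171 (y) x 34 mm high; origin: centre of its underside. Four pockets side by side along y take one coupon each, flat, along x. End walls 63 to 69 mm out at +x and -x (tops 34 mm up) carry the cover; outside each is a yellow ledge, 4 mm deep, 20 to 26 mm up, |y| < 30 mm, behind which a cover tab catches.
- pocket0 (a point): Middle of pocket 0 (cassette x 0, y -60 mm), at the centre height of a coupon lying in it (13 mm above the bench; pocket floor 8 mm up). Axes as the cassette. Comb banks at |x| 38 to 63 mm (tops 28 mm up) have slots 29 mm wide for the coupon heads, 126 mm between the end walls; between the banks it is open, with no walls beside the necks, so fingers can go down there.
- pocket1 (a point): Middle of pocket 1 (cassette x 0, y -20 mm), at the centre height of a coupon lying in it (13 mm above the bench; pocket floor 8 mm up). Axes as the cassette. Comb banks at |x| 38 to 63 mm (tops 28 mm up) have slots 29 mm wide for the coupon heads, 126 mm between the end walls; between the banks it is open, with no walls beside the necks, so fingers can go down there.
- pocket2 (a point): Middle of pocket 2 (cassette x 0, y 20 mm), at the centre height of a coupon lying in it (13 mm above the bench; pocket floor 8 mm up). Axes as the cassette. Comb banks at |x| 38 to 63 mm (tops 28 mm up) have slots 29 mm wide for the coupon heads, 126 mm between the end walls; between the banks it is open, with no walls beside the necks, so fingers can go down there.
- pocket3 (a point): Middle of pocket 3 (cassette x 0, y 60 mm), at the centre height of a coupon lying in it (13 mm above the bench; pocket floor 8 mm up). Axes as the cassette. Comb banks at |x| 38 to 63 mm (tops 28 mm up) have slots 29 mm wide for the coupon heads, 126 mm between the end walls; between the banks it is open, with no walls beside the necks, so fingers can go down there.
- coupon0_mid (a point): Yellow dog-bone test coupon, 120 (x) x 24 (y) x 10 mm, 35 g, flat on the bench; x along its length. The neck is 56 mm long and 12 mm wide; the two heads are 32 mm long and 24 mm wide. Point: its centre. May be absent.
- coupon1_mid (a point): Yellow dog-bone test coupon, 120 (x) x 24 (y) x 10 mm, 35 g, flat on the bench; x along its length. The neck is 56 mm long and 12 mm wide; the two heads are 32 mm long and 24 mm wide. Point: its centre. May be absent.
- coupon2_mid (a point): Yellow dog-bone test coupon, 120 (x) x 24 (y) x 10 mm, 35 g, flat on the bench; x along its length. The neck is 56 mm long and 12 mm wide; the two heads are 32 mm long and 24 mm wide. Point: its centre. May be absent.
- coupon3_mid (a point): Yellow dog-bone test coupon, 120 (x) x 24 (y) x 10 mm, 35 g, flat on the bench; x along its length. The neck is 56 mm long and 12 mm wide; the two heads are 32 mm long and 24 mm wide. Point: its centre. May be absent.
- half0_neck (a point): Blue broken half of an old coupon, 60 mm long, 10 mm thick, 20 g, at the start lying in pocket 0 with its head at the cassette's -x end. Point: the middle of its neck (12 mm wide, 28 mm long, the place to grip), half-way up; its x points from the head (32 x 24 mm, whose centre is 28 mm behind this point) to the broken end (16 mm ahead). May be absent.
- half1_neck (a point): Blue broken half of an old coupon, 60 mm long, 10 mm thick, 20 g, at the start lying in pocket 1 with its head at the cassette's +x end. Point: the middle of its neck (12 mm wide, 28 mm long, the place to grip), half-way up; its x points from the head (32 x 24 mm, whose centre is 28 mm behind this point) to the broken end (16 mm ahead). May be absent.
- half2_neck (a point): Blue broken half of an old coupon, 60 mm long, 10 mm thick, 20 g, at the start lying in pocket 2 with its head at the cassette's -x end. Point: the middle of its neck (12 mm wide, 28 mm long, the place to grip), half-way up; its x points from the head (32 x 24 mm, whose centre is 28 mm behind this point) to the broken end (16 mm ahead). May be absent.
- half3_neck (a point): Blue broken half of an old coupon, 60 mm long, 10 mm thick, 20 g, at the start lying in pocket 3 with its head at the cassette's +x end. Point: the middle of its neck (12 mm wide, 28 mm long, the place to grip), half-way up; its x points from the head (32 x 24 mm, whose centre is 28 mm behind this point) to the broken end (16 mm ahead). May be absent.
- cover_handle (a point): Centre of the red handle rib (60 along x, 16 along y, 28 mm high) on the white cover, 160 (x) x 150 (y) mm, 225 g; z up. On the bench the point is 48 mm up. Clipped on, x along the cassette's x (either way round), it is 53 mm above the bench over the cassette's centre; merely laid on, it sits 12 to 17 mm higher on its tabs; a push of 5 to 15 N on the rib snaps it home (stop by 22 N).
- tab_front (a joint): Outward deflection (m, 0 to 0.006) of the red sprung tab in the middle of the cover's -x side; 0 when relaxed or caught, about 0.003 while passing the ledge.
- tab_back (a joint): The same for the tab on the cover's +x side.
- scrap_tray: Grey open scrap tray fixed to the bench, 120 x 120 x 45 mm high, walls 4 mm. Origin: centre of its underside.
- start_top (a point): Top centre of the round green start button (34 mm across, 57 mm above the bench) on a blue box 60 x 80 x 35 mm fixed to the bench. It is pressed straight down.
- start (a joint): Travel of the start button (m): 0 released, 0.006 fully down; spring return, about 5 N fully down.
- caliper: Bystander: steel caliper 170 mm long with a black display, origin at its underside.
- wrench: Bystander: steel wrench 140 mm long, origin at its underside.
- jaw_insert: Bystander: dark steel jaw insert 60 x 50 x 30 mm, origin at its underside.
Not all that is in view belongs to the job. There is more than one size of the part that bears cover_handle; the job needs the smallest. Leave any brown or red look-alike of the part that bears coupon1_mid alone.

How it is judged:
By the outcome, as a careful person would: the job done as asked, in the order asked, and still so for the second after the job is handed in, with the robot touching nothing.
Of coupon0, coupon1, coupon2, coupon3 only 3 to 4 are there at a start; the rules pass over those that are not, and their reading is None.
Of half0, half1, half2, half3 only 2 to 3 are there at a start; the rules pass over those that are not, and their reading is None.
At some moment in a run one of coupon0, coupon1, coupon2, coupon3, cover may be knocked a few centimetres aside while the robot is not near it.
Once in a run the grip may slacken for a moment while it holds something.
It also fails if it takes over 210 s, if anything falls off the work surface, if the arm or the gripper's body presses on something with over 40 N, if the wrist force passes 120 N, or if a joint passes its speed limit or range.

### The arm

A 6-joint arm with a two-finger parallel gripper is mounted at the origin on the work surface. World frame = base frame: x ahead of the robot, y to its left, z up, the work surface at z = 0. Lengths are in m, angles in rad, forces in N, time in s.
With the tool pointing down it reaches from about 0.275 to 0.825 m from the base axis. Payload 4.9 kg.
Tool frame: the origin (TCP) lies midway between the tips of the shut fingers; the grasp point (between the pads) lies 19 mm behind it (bot.grip_depth is the distance from the TCP to the grasp point, in m); y points along the fingers, x is the direction in which the jaws open and shut, and the axes are right-handed (so a half turn about y gives the same grasp; the last joint's range is limited). The gripper opens to 85 mm and grips with 20 to 120 N. Pads are 22 mm wide; open, the fingers measure 114 mm over their backs; the gripper's body (76 mm by 85 mm) begins 54 mm behind the grasp point. The pads swing forward as they close: fully open they stand 13 mm farther back than shut.
Start: joints at [0.996, 0.326, -0.193, 1.052, 0, 1.437], TCP at [0.235, 0.497, 0.231] pointing down, gripper open.
Joint ranges: [-2.65, 2.65], [-0.97, 1.79], [-1.3, 1.35], [-1.93, 2.1], [-1.47, 1.37], [-3.14, 3.14]. Speed limits (rad/s): [2.57, 2.57, 3.14, 3.14, 3.14, 3.14].

### API

Orientations are given as a unit quaternion [w, x, y, z].
In Python, from cell import bot gives the robot as it stands. Calls block until the motion is done:
- bot.move_pose(position, orientation): joint-space move of the TCP to a pose.
- bot.move_linear(position, speed=0.15, rotation=None, until_force=None): straight line of the TCP; rotation=None keeps the orientation; speed is the mean speed in m/s. With until_force (N) it stops when the force on the tool has changed by that much, and returns True; else False.
- bot.goto_joints(angles): joint-space move.
- bot.set_gripper(opening, grasp_force=None): opening from 0.0 (shut) to 1.0 (fully open); grasp_force is the grip in N (None keeps the last); returns when the fingers have stopped.
- bot.wait(seconds).
- bot.solve_ik(position, orientation): joint angles nearest the present ones, or None.
- bot.camera(name): name is "scene" or "top"; returns the picture (480x640x3 uint8, red, green, blue); there is no depth.
- bot.calibration(name): a dict with "mtx" (3x3 intrinsics, pixels), "extrinsics" (4x4, takes a point from world to camera coordinates). Camera axes: x right, y down, z forward; pixel columns grow to the right and rows downward; lengths in m; the calibration is good to about 2 mm. A picture is of the moment at which its call begins. calibration takes no time and is no camera call.
A pose or a line that the arm cannot do raises bot.PlanningError and nothing moves.
- bot.close_job(): hands the job in, once; it reports no verdict.
Trained networks look in the newest picture that a camera, given by its name, has taken for a name from the list of things; names that differ only in an ending like _2 or _b are one class to them, and where a whole thing is asked for, a point or a joint stands for the part that bears it (a point fixed in the world has none). Each returns a list of dicts, best first, with "confidence" (0 to 1); they miss things now and then, are a little off and sometimes report something else, mostly with a low value. They report only what shows in the picture. A call takes as long as a camera call. They do not tell look-alikes from the thing itself.
- bot.search_frame(camera, thing): "bbox" ([left, top, width, height] in pixels, round what is visible of it).
Readings, each from a call of its own:
- bot.read_clock(): time.
- bot.read_joint_positions(): joint angles.
- bot.read_joint_vel(): joint speeds.
- bot.read_joint_efforts(): joint torques, N m.
- bot.read_position(): TCP position.
- bot.read_tool_rot(): TCP orientation.
- bot.read_ft_force(): force on the tool from outside, world axes, zero at the start.
- bot.read_moment(): the same for the moment, N m.
- bot.read_gripper_width(): opening from 0.0 (shut) to 1.0 (fully open).
Only numpy, scipy, OpenCV 4.12 (cv2) and the standard library are available. Lean on these libraries where they do the work, as an engineer would, in place of code of your own. Each camera call takes 0.05 s, during which the arm holds its last target.

## Working session

There is one attempt and no reset: what is moved stays moved. The work goes in short steps, each a Python script; the robot and the scene stay as the last script left them, time stands still between calls to the robot, and variables do not carry over. Pictures are saved under pics/ and viewed, and the job is handed in when it is done.

```bash
ls; mkdir -p pics; python3 - <<'E'
from cell import bot
import cv2
for n in("scene","top"):
    im=bot.camera(n); cv2.imwrite(f"pics/a_{n}.png",im[:,:,::-1])
    c=bot.calibration(n); print(n,c["mtx"],c["extrinsics"])
    for t in ["cassette","coupon0_mid","half0_neck","cover_handle","scrap_tray","start_top","caliper","wrench","jaw_insert"]:
        print(t,[(d["bbox"],round(d["confidence"],2)) for d in bot.search_frame(n,t)])
print(bot.read_clock(),bot.read_tool_rot(),bot.read_position())
E
```

```text
pics
scene [[448.82754282   0.         325.983136  ]
 [  0.         448.82754282 237.52280039]
 [  0.           0.           1.        ]] [[-6.31274008e-01  7.75559879e-01  2.54958102e-05  4.05608987e-01]
 [ 4.40222612e-01  3.58350258e-01 -8.23279505e-01 -1.26261390e-01]
 [-6.38511690e-01 -5.19703729e-01 -5.67636200e-01  1.62072154e+00]
 [ 0.00000000e+00  0.00000000e+00  0.00000000e+00  1.00000000e+00]]
cassette [([290.7, 256.3, 80.7, 52.6], 0.59)]
coupon0_mid [([382.8, 309.5, 42.1, 29.5], 0.71)]
half0_neck [([307.3, 263.5, 16.2, 12.5], 0.51)]
cover_handle [([254.9, 202.1, 68.1, 42.3], 0.88), ([305.8, 169.4, 68.9, 40.5], 0.69), ([169.5, 183.0, 80.3, 46.1], 0.66), ([344.7, 231.7, 10.8, 8.5], 0.65), ([232.0, 238.0, 60.3, 42.9], 0.35)]
scrap_tray [([231.3, 237.2, 61.7, 43.4], 0.61), ([237.4, 282.9, 27.6, 39.0], 0.43)]
start_top [([346.8, 234.5, 4.6, 4.5], 0.63)]
caliper [([264.7, 309.8, 61.9, 34.6], 0.97)]
wrench [([239.9, 285.1, 24.3, 35.8], 0.53)]
jaw_insert [([348.8, 331.5, 32.0, 32.7], 0.69)]
top [[623.29278157   0.         318.67995646]
 [  0.         623.29278157 244.40002493]
 [ 
[... 275 characters left out ...]
, 65.1], 0.58), ([182.8, 119.8, 31.4, 28.8], 0.36)]
coupon0_mid [([178.7, 167.3, 15.9, 52.2], 0.94)]
half0_neck [([309.6, 189.7, 14.1, 25.9], 0.6)]
cover_handle [([356.0, 323.4, 111.8, 108.3], 0.79), ([482.8, 168.1, 101.5, 101.6], 0.73), ([375.6, 218.3, 75.5, 76.6], 0.65), ([299.4, 254.9, 13.4, 13.0], 0.49), ([150.2, 170.0, 25.2, 42.4], 0.48), ([244.2, 156.7, 82.9, 70.6], 0.44)]
scrap_tray [([346.8, 137.0, 58.3, 60.6], 0.76)]
start_top [([297.1, 256.2, 14.1, 16.0], 0.49)]
caliper [([238.8, 104.0, 71.2, 30.7], 0.66)]
wrench [([309.8, 96.0, 53.2, 34.2], 0.89)]
jaw_insert [([186.4, 122.4, 29.1, 25.2], 0.6)]
1.0 [ 0.59722932 -0.59721049 -0.37861659  0.37855811] [0.23467777 0.49747415 0.23131374]
```

View pics/a_top.png

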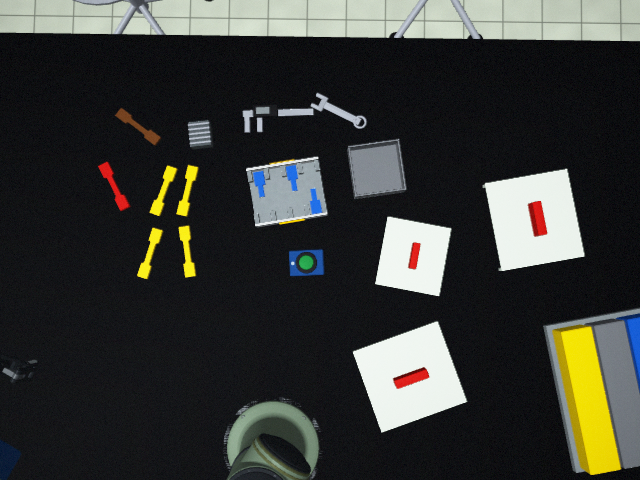

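View pics/a_scene.png

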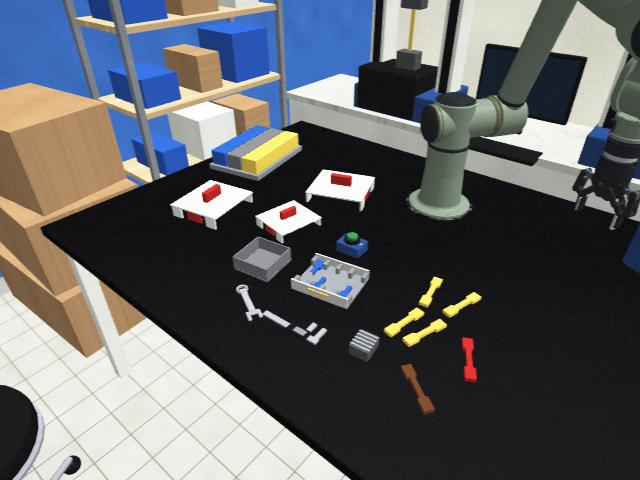

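```bash
python3 - <<'E'
import cv2
im=cv2.imread("pics/a_top.png")[90:290,140:400]
cv2.imwrite("pics/a_top_z.png",cv2.resize(im,None,fx=3,fy=3,interpolation=cv2.INTER_CUBIC))
E
```

```text
(no output)
```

View pics/a_top_z.png

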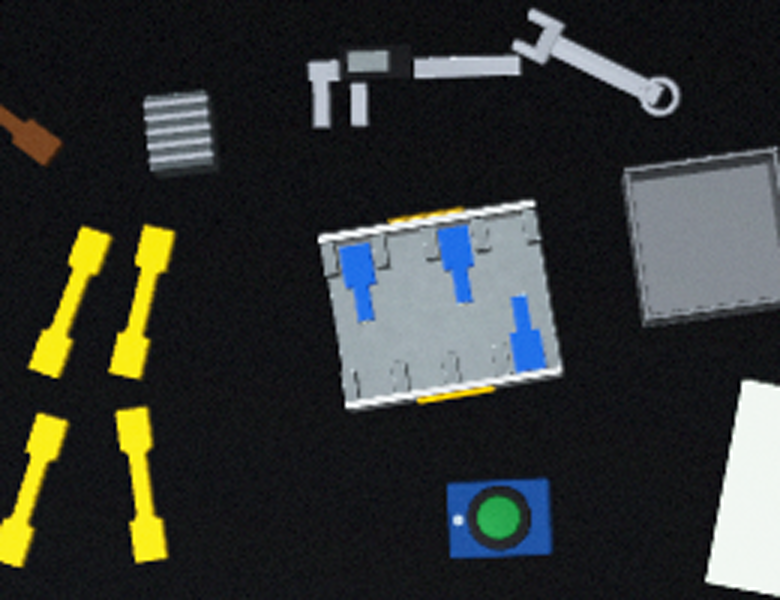

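```bash
cat > h.py <<'E'
import numpy as np, cv2
from cell import bot
from scipy.spatial.transform import Rotation as Ro
def cal(n):
    c=bot.calibration(n); return np.array(c["mtx"]),np.array(c["extrinsics"])
def unproj(n,uv,z):
    K,T=cal(n); R,t=T[:3,:3],T[:3,3]
    uv=np.atleast_2d(uv).astype(float); d=(np.linalg.inv(K)@np.c_[uv,np.ones(len(uv))].T).T@R
    c=-R.T@t; s=(z-c[2])/d[:,2]; return c+s[:,None]*d
def proj(n,P):
    K,T=cal(n); P=np.atleast_2d(P); q=P@T[:3,:3].T+T[:3,3]; q=q@K.T; return q[:,:2]/q[:,2:]
def img(n,save=None):
    im=bot.camera(n)[:,:,::-1].copy()
    if save: cv2.imwrite(f"pics/{save}.png",im)
    return im
HSV={"yellow":((24,120,110),(36,255,255)),"blue":((104,140,90),(120,255,255)),"red":((0,150,90),(8,255,255)),"green":((45,100,60),(80,255,255))}
def blobs(n,im,col,z,amin=40):
    h=cv2.cvtColor(im,cv2.COLOR_BGR2HSV); m=cv2.inRange(h,*map(np.array,HSV[col]))
    k,lab,st,ce=cv2.connectedComponentsWithStats(m)
    out=[]
    for i in range(1,k):
        if st[i,4]<amin: continue
        v,u=np.nonzero(lab==i); P=unproj(n,np.c_[u,v],z)[:,:2]
        (c,wh,a)=cv2.minAreaRect((P*1000).astype(np.float32))
        c0=P.mean(0); w,V=np.linalg.eigh(np.cov((P-c0).T)); ax=V[:,1]
        if ax[0]<0: ax=-ax
        rc=np.array(c)/1000; sk=(c0-rc)@ax
        out.append(dict(c=c0,rc=rc,yaw=np.arctan2(ax[1],ax[0]),L=max(wh),W=min(wh),uv=ce[i],px=st[i,4],sk=sk))
    return out
def rot(a):
    ca,sa=np.cos(a),np.sin(a)
    return np.array([[ca,0,-sa],[sa,0,ca],[0,-1,0]])
def quat(a): return Ro.from_matrix(rot(a)).as_quat()[[3,0,1,2]]
E
python3 - <<'E'
from h import *
for n in("scene","top"):
    im=cv2.imread(f"pics/a_{n}.png")
    for col,z in(("yellow",.01 if n=="top" else .005),("blue",.018),("red",.06),("green",.057)):
        for b in blobs(n,im,col,z,20):
            print(n,col,b["uv"].round(),b["px"],"c",b["c"].round(4),"rc",b["rc"].round(4),"yaw",np.degrees(b["yaw"]).round(1),round(b["L"],0),round(b["W"],0),round(b["sk"],4))
print(Ro.from_quat(bot.read_tool_rot()[[1,2,3,0]]).as_matrix().round(3))
E
```

```text
scene yellow [411.  29.] 102 c [-2.9339 -1.8202] rc [-3.0503 -1.8879] yaw 29.2 2268.0 37.0 0.1347
scene yellow [271. 151.] 1166 c [ 0.0608 -0.7857] rc [ 0.054  -0.7889] yaw 18.8 451.0 153.0 0.0074
scene yellow [431. 291.] 245 c [0.4517 0.2117] rc [0.4512 0.2114] yaw 9.0 128.0 26.0 0.0005
scene yellow [462. 304.] 325 c [0.4477 0.2999] rc [0.4456 0.3006] yaw -15.8 129.0 31.0 0.0022
scene yellow [404. 322.] 366 c [0.5985 0.2154] rc [0.5976 0.215 ] yaw -11.1 128.0 31.0 0.0009
scene yellow [424. 332.] 396 c [0.5988 0.2722] rc [0.5967 0.2721] yaw -18.5 128.0 31.0 0.0019
scene blue [39. 47.] 6684 c [-0.2974 -3.9664] rc [-0.5976 -4.5687] yaw 69.3 5179.0 705.0 0.6695
scene blue [93.  9.] 628 c [-1.5589 -5.4253] rc [-1.5207 -5.3697] yaw 67.5 2001.0 416.0 -0.066
scene blue [143.  10.] 946 c [-1.8721 -4.8488] rc [-1.9227 -4.8887] yaw 58.9 1946.0 555.0 0.0603
scene blue [267.   1.] 38 c [-3.3623 -4.2778] rc [-3.3428 -4.2736] yaw 68.3 218.0 188.0 -0.0111
scene blue [325.  39.] 6785 c [-2.109  -2.2448] rc [-2.3499 -2.4174] yaw 38.1 4083.0 1213.0 0.2961
scene blue [205.  52.] 7334 c [-1.0333 -2.5882
[... 2961 characters left out ...]
. 263.] 484 c [ 0.4307 -0.0707] rc [ 0.4313 -0.07  ] yaw -86.8 79.0 59.0 0.0007
top blue [634. 342.] 627 c [ 0.2623 -0.8333] rc [ 0.2366 -0.8183] yaw 6.5 170.0 53.0 0.0238
top red [114. 186.] 438 c [0.5976 0.3738] rc [0.5977 0.3736] yaw 28.5 118.0 25.0 -0.0
top red [537. 218.] 433 c [ 0.5405 -0.5962] rc [ 0.5408 -0.596 ] yaw 10.5 77.0 29.0 -0.0004
top red [414. 255.] 191 c [ 0.4508 -0.3169] rc [ 0.451 -0.317] yaw -10.0 59.0 17.0 -0.0002
top red [411. 378.] 355 c [ 0.1749 -0.3124] rc [ 0.1756 -0.3119] yaw -69.8 77.0 25.0 0.0002
top green [306. 262.] 179 c [ 0.4309 -0.0711] rc [ 0.4312 -0.0713] yaw -58.3 32.0 32.0 -0.0003
[[ 0.427  0.    -0.904]
 [ 0.904  0.     0.427]
 [ 0.    -1.    -0.   ]]
```

```bash
python3 - <<'E'
from h import *
im=cv2.imread("pics/a_top.png"); g=im.min(2)
m=np.zeros_like(g); m[150:235,235:335]=(g[150:235,235:335]>200)
k,lab,st,ce=cv2.connectedComponentsWithStats(m)
cs=[]
for i in range(1,k):
    if st[i,4]<30: continue
    v,u=np.nonzero(lab==i); P=unproj("top",np.c_[u,v],.034)[:,:2]
    (c,wh,a)=cv2.minAreaRect((P*1000).astype(np.float32)); w,V=np.linalg.eigh(np.cov(P.T)); ax=V[:,1]; ax=ax*np.sign(ax[1])
    print(st[i],P.mean(0).round(4),np.array(c).round(1),wh,np.degrees(np.arctan2(-ax[0],ax[1])))
for col in["yellow"]:
    for b in blobs("top",im,col,.026,8):
        if 240<b["uv"][0]<330 : print(b["uv"],b["c"],b["px"],b["L"],b["W"])
m=np.zeros_like(g); s=slice(125,210),slice(335,415); m[s]=(im.max(2)[s]>45)
P=unproj("top",np.argwhere(m)[:,::-1],.045)[:,:2]
print("tray",cv2.minAreaRect((P*1000).astype(np.float32)))
m=np.zeros_like(g); s=slice(205,305),slice(365,460); m[s]=(im.max(2)[s]>100)
P=unproj("top",np.argwhere(m)[:,::-1],.034)[:,:2]
print("cover",cv2.minAreaRect((P*1000).astype(np.float32)))
for b in blobs("top",im,"red",.062):
  if b["px"]==191: print("rib",b)
E
```

```text
[246 157  72  14 148] [ 0.6616 -0.0087] [661.7  -8.8] (4.660093784332275, 168.75497436523438) 10.574189345546813
[255 212  72  14 151] [ 0.5315 -0.0314] [531.8 -32.8] (4.610323429107666, 167.85736083984375) 10.45819879138036
[291.53846154 220.97435897] [ 0.5274005  -0.03476648] 39 59.198307037353516 3.4752283096313477
tray ((673.62353515625, -226.20626831054688), (171.8087921142578, 124.54568481445312), 8.961997985839844)
cover ((451.0135803222656, -317.9457092285156), (151.596923828125, 160.7593231201172), 80.29718017578125)
rib {'c': array([ 0.45068222, -0.31665595]), 'rc': array([ 0.45091763, -0.31665921]), 'yaw': np.float64(-0.17503499995221775), 'L': 58.849491119384766, 'W': 16.611059188842773, 'uv': array([414.13612565, 255.33507853]), 'px': np.int32(191), 'sk': np.float64(-0.0002323889104218683)}
```

```bash
cat >> h.py <<'E'
CAS=np.array([0.5966,-0.0203]); CY=np.radians(10.5)
TRAY=unproj("top",[376.7,168.5],.045)[0,:2]; TY=np.radians(9)
def cpt(x,y): 
    c,s=np.cos(CY),np.sin(CY); return CAS+np.array([c*x-s*y,s*x+c*y])
def best(p,a):
    """jaw angle a or a+pi, whichever IK is nearest"""
    q0=np.array(bot.read_joint_positions()); r=[]
    for k in (0,np.pi):
        q=bot.solve_ik(list(p),quat(a+k))
        if q is not None: q=np.array(q); r.append((np.abs(q-q0).max()+0.3*abs(q[5]),a+k))
    return min(r)[1] if r else None
def go(xy,z,a):
    a=best((*xy,z),a); bot.move_pose([*map(float,xy),z],quat(a)); return a
def lin(xy,z,speed=.15,**k): return bot.move_linear([float(xy[0]),float(xy[1]),z],speed=speed,**k)
def pick(xy,a,z,op=.4,force=60,up=.1):
    bot.set_gripper(op); a=go(xy,up,a); lin(xy,z,.2); bot.set_gripper(0,grasp_force=force)
    w=bot.read_gripper_width(); lin(xy,up,.2); return a,w,bot.read_gripper_width()
E
cat > half.py <<'E'
from h import *
import sys
rc=np.array([float(sys.argv[1]),float(sys.argv[2])]); sg=float(sys.argv[3]); off=float(sys.argv[4])
yaw=np.radians(10.8); u=np.array([np.cos(yaw),np.sin(yaw)])
p=rc-sg*.016*u
t0=bot.read_clock()
print(pick(p,yaw+np.pi/2,.010))
t=TRAY+off*np.array([-np.sin(TY),np.cos(TY)])+sg*.015*u
go(t,.1,TY+np.pi/2); lin(t,.035,.2); print(bot.read_gripper_width())
bot.set_gripper(.3); lin(t,.1,.25)
print(bot.read_clock()-t0,bot.read_clock(),TRAY)
E
python3 half.py .6149 .0431 1 0.025; python3 -c "
from h import *
img('top','b_top');img('scene','b_scene')"
```

```text
(np.float64(1.7592918860102842), 0.11574298476826857, 0.11601559033646748)
0.11552333272402465
6.4 7.4 [ 0.65118264 -0.23053875]
```

View pics/b_top.png

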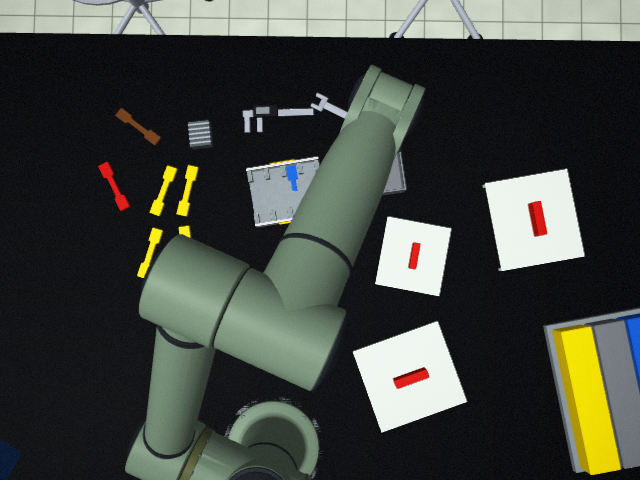

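View pics/b_scene.png

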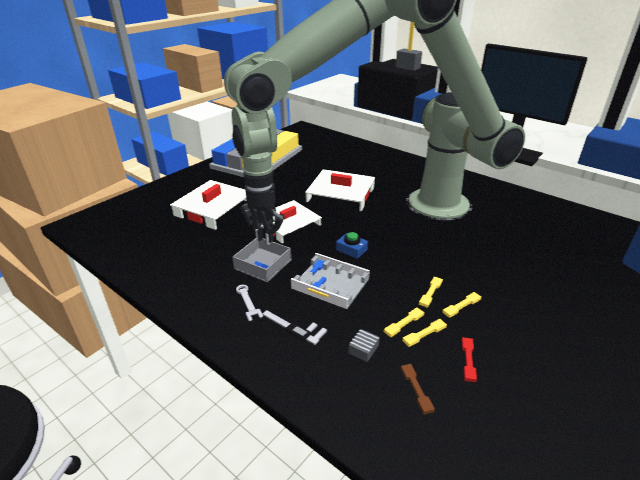

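The half from pocket 3 is in the tray (scene 263,265), and the other two are still in the cassette.

```bash
python3 half.py .6306 -.0341 1 0;python3 half.py .5772 -.0877 -1 -0.025; python3 -c "
from h import *
bot.move_pose([.35,.35,.25],quat(1.2))
im=img('top','c_top');s=img('scene','c_scene')
for b in blobs('top',im,'yellow',.01): print(b['rc'].round(4),b['c'].round(4),np.degrees(b['yaw']).round(1),b['L'],b['W'],b['px'])
cv2.imwrite('pics/c_z.png',np.vstack([cv2.resize(im[90:290,140:420],(700,500))]))
cv2.imwrite('pics/c_zs.png',np.vstack([cv2.resize(s[150:370,200:500],(750,550))]))"
```

```text
(np.float64(1.7592918860102842), 0.11521189688024519, 0.11630335403638985)
0.11008062825641053
4.5 12.0 [ 0.65118264 -0.23053875]
(np.float64(1.7592918860102842), 0.11248021278540399, 0.11644978460349269)
0.11689987960687856
4.399999999999999 16.4 [ 0.65118264 -0.23053875]
[0.5967 0.273 ] [0.5967 0.273 ] -18.7 120.58733367919922 26.077741622924805 446
[0.5977 0.2158] [0.5975 0.2159] -11.5 121.20374298095703 26.155614852905273 450
[0.4532 0.2122] [0.4527 0.2122] 9.2 121.51847839355469 26.686336517333984 460
[0.4475 0.2997] [0.4472 0.2998] -16.0 120.70004272460938 25.758541107177734 455
[ 0.1275 -0.7254] [ 0.127  -0.7257] 12.0 342.0145263671875 92.24591827392578 5895
```

View pics/c_z.png

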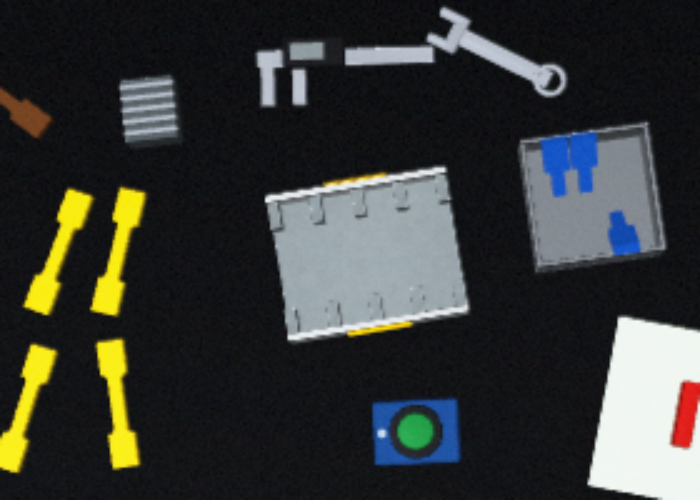

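View pics/c_zs.png

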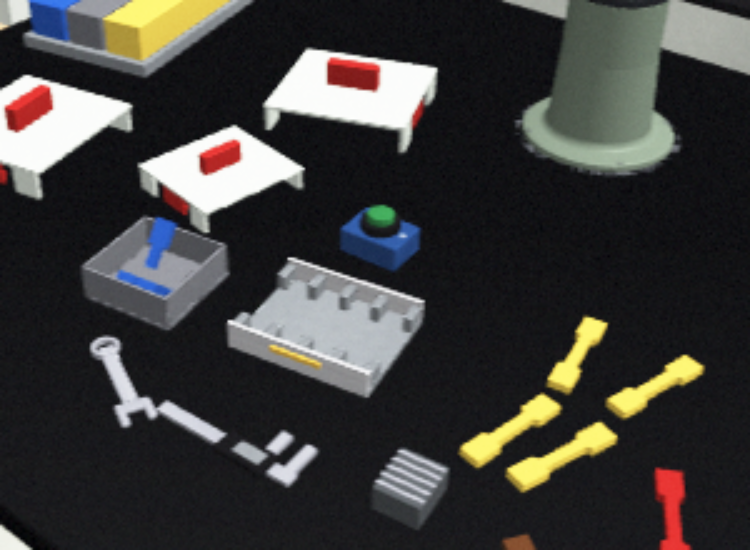

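The cassette is empty. One half leans on the tray's near wall (top 387,178), so I'll lay it down before going on.

```bash
python3 - <<'E'
from h import *
p=unproj("top",[387,178.5],.018)[0,:2]
u=np.array([np.cos(TY),np.sin(TY)])
print(p,pick(p,TY+np.pi/2,.012,op=.25,up=.1))
t=TRAY-.020*np.array([-np.sin(TY),np.cos(TY)])+.012*u
lin(t,.1,.2); lin(t,.045,.2); bot.set_gripper(.3); lin(t,.1,.25)
bot.move_pose([.35,.35,.25],quat(1.2))
im=img('top');s=img('scene')
print(bot.read_clock())
cv2.imwrite('pics/d_z.png',np.hstack([cv2.resize(im[125:215,335:415],(400,450)),cv2.resize(s[225:290,220:300],(400,450))]))
E
```

```text
[ 0.63276653 -0.25738446] (np.float64(1.7278759594743862), 0.11722442239160441, 0.11432512568572745)
27.0417
```

View pics/d_z.png

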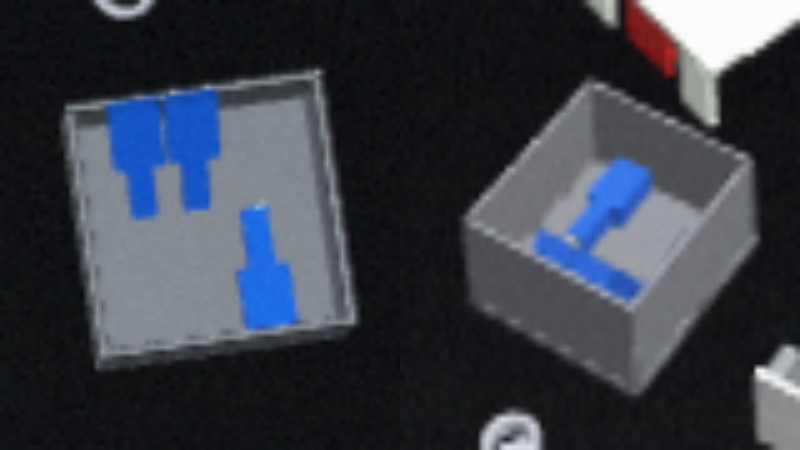

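```bash
cat > coup.py <<'E'
from h import *
import sys
k=int(sys.argv[1]); want=np.array([float(sys.argv[2]),float(sys.argv[3])])
im=img("top")
bs=[b for b in blobs("top",im,"yellow",.0095) if 105<b["L"]<135 and 20<b["W"]<32]
b=min(bs,key=lambda b:np.linalg.norm(b["c"]-want)); p=(b["c"]+b["rc"])/2
print(p,np.degrees(b["yaw"]),b["L"],b["W"],"moved",np.linalg.norm(p-want))
if np.linalg.norm(p-want)>.1: raise SystemExit
print(pick(p,b["yaw"]+np.pi/2,.003,op=.35,up=.09))
t=cpt(0,-.06+.04*k)
go(t,.07,CY+np.pi/2); print(bot.read_gripper_width())
f0=bot.read_ft_force()
if bot.read_gripper_width()<.08: print("DROPPED"); raise SystemExit
hit=lin(t,.012,.08,until_force=8); z=bot.read_position()
print("hit",hit,z,bot.read_ft_force()-f0)
if not hit or z[2]<.018:
    bot.set_gripper(.3); lin(t,.10,.25)
    bot.move_pose([.35,.35,.25],quat(1.2))
im=img("top",f"e{k}_top");s=img("scene",f"e{k}_scene")
cv2.imwrite(f'pics/e{k}_z.png',np.hstack([cv2.resize(im[140:240,230:340],(440,400)),cv2.resize(s[240:320,280:380],(400,400))[:,:350]]))
print(bot.read_clock())
for b in blobs("top",im,"yellow",.018): print(b["rc"].round(4),np.degrees(b["yaw"]).round(1),b["L"])
E
python3 coup.py 3 .4530 .2122
```

```text
[0.4530411  0.21233282] 9.139832391327788 121.55538177490234 26.521574020385742 moved 0.00013903768918594725
(np.float64(1.7303164951039933), 0.11458447418367518, 0.11429834399438496)
0.11554772514682493
hit True [0.5843353  0.03923491 0.01284814] [-0.72659443  0.13424737  7.17052884]
33.7417
[0.5956 0.2709] -18.7 119.92988586425781
[0.5966 0.214 ] -11.5 120.54301452636719
[0.5838 0.0395] 10.7 119.13436889648438
[ 0.5279 -0.0343] -79.3 59.51239013671875
[0.4472 0.2975] -16.0 120.04193115234375
[ 0.1289 -0.7221] 12.0 340.15557861328125
```

View pics/e3_z.png

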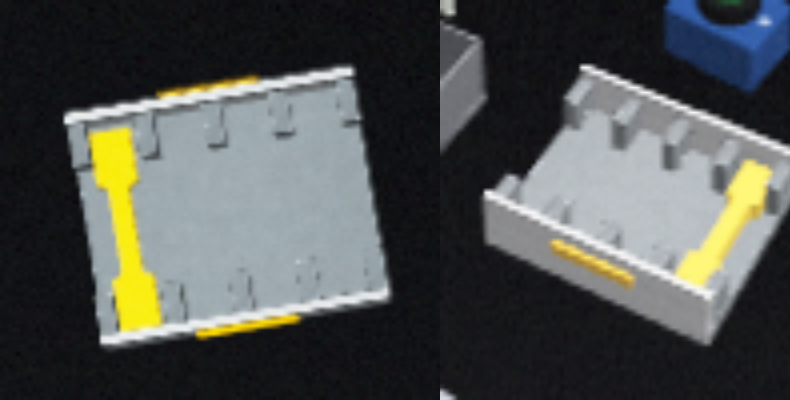

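Coupon is flat in pocket 3. I'll do the rest.

```bash
python3 coup.py 2 .5977 .2158 && python3 coup.py 1 .4473 .2998
```

```text
[0.59768671 0.21595899] -11.491829413635656 121.24506378173828 26.16451644897461 moved 0.000159548181550838
(np.float64(1.370226066449425), 0.11017594042731968, 0.11501339058328566)
0.11384661128833136
hit True [ 5.91747290e-01 -4.99405566e-05  1.27679029e-02] [-1.4801156  -0.23689597  6.63889695]
40.85
[0.5956 0.2709] -18.8 119.92988586425781
[5.917e-01 4.000e-04] 10.6 120.24052429199219
[0.5838 0.0395] 10.7 119.13436889648438
[0.4472 0.2975] -16.0 120.04193115234375
[ 0.1289 -0.722 ] 12.0 340.1498107910156
[0.44738359 0.29993744] -16.018017881178885 120.74114990234375 25.767332077026367 moved 0.00016086327885661908
(np.float64(1.2912291751249991), 0.11302670585269192, 0.11133648189533615)
0.11042819804682953
hit True [ 0.59899506 -0.0394834   0.01319044] [-1.14229927 -1.26867409  6.44103959]
48.15
[0.5956 0.2709] -18.7 119.92988586425781
[ 0.5989 -0.0391] 10.7 119.87559509277344
[5.917e-01 4.000e-04] 10.6 120.24052429199219
[0.5839 0.0395] 10.7 119.079345703125
[ 0.1289 -0.722 ] 12.0 340.1498107910156
```

View pics/e1_z.png

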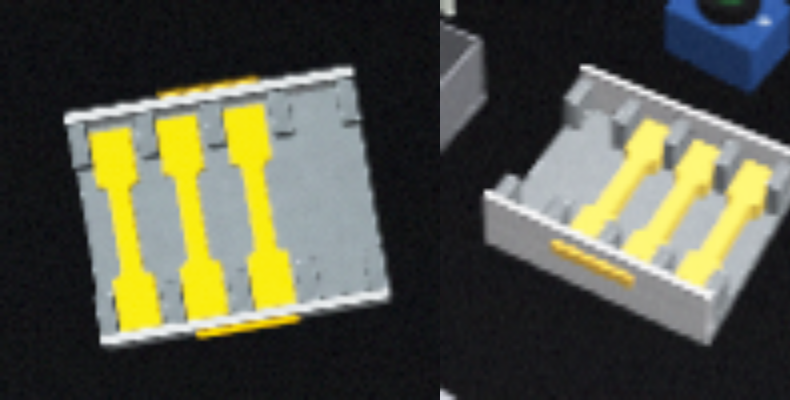

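```bash
python3 coup.py 0 .5966 .2730; python3 - <<'E'
from h import *
im=cv2.imread("pics/e0_top.png")
for b in blobs("top",im,"yellow",.018):
    if b["L"]<130:
        d=b["rc"]-CAS;c,s=np.cos(CY),np.sin(CY); print("cass frame",c*d[0]+s*d[1],-s*d[0]+c*d[1])
for z in(.062,.048):
  for b in blobs("top",im,"red",z): print(z,b["rc"],b["c"],np.degrees(b["yaw"]),b["L"],b["W"])
E
```

```text
[0.59679404 0.27311056] -18.73748847569161 120.62843322753906 26.086612701416016 moved 0.00022333310995460094
(np.float64(1.2437654593395844), 0.11087860256355958, 0.10943162531773495)
0.11036846120819961
hit True [ 0.60623729 -0.07876085  0.01321962] [-0.99559059  0.33050494  5.80157293]
55.8583
[ 0.6063 -0.0781] 10.6 120.26378631591797
[ 0.5963 -0.001 ] 11.5 121.10861206054688
[ 0.5989 -0.0391] 10.7 119.87559509277344
[0.5838 0.0395] 10.7 119.13436889648438
[ 0.1289 -0.7221] 12.0 340.1514587402344
cass frame -0.0009830551787532258 -0.05861256231842975
cass frame 0.003254552705479322 0.018985233061176218
cass frame -0.0012076026781561266 -0.018885946263336943
cass frame -0.001660865695487665 0.06109742278300003
0.062 [0.59718109 0.37336264] [0.59714382 0.373076  ] 28.334358538674042 117.67439270019531 24.536588668823242
0.062 [ 0.54062805 -0.5952962 ] [ 0.54031909 -0.59549077] 10.573725117817656 76.7495346069336 29.077983856201172
0.062 [ 0.45091763 -0.31665921] [ 0.45068222 -0.31665595] -10.028766764334643 58.849491119384766 16.611059188842773
0.062 [ 0.17591925 -0.31166525] [ 0.17512219 -0.31218538] -69.67357174968117 77.35889434814453 24.51806640625
0.048 [0.59924695 0.37815079] [0.59920926 0.37786127] 28.334358538674028 118.83829498291016 24.779294967651367
0.048 [ 0.5421344  -0.60008972] [ 0.54182244 -0.60028622] 10.573725117817677 77.50868225097656 29.365610122680664
0.048 [ 0.45153662 -0.31869653] [ 0.45129891 -0.31869327] -10.02876676433464 59.43162536621094 16.775375366210938
0.048 [ 0.17381808 -0.31365317] [ 0.17301314 -0.31417848] -69.67357174968116 78.12413024902344 24.760595321655273
```

View pics/e0_z.png

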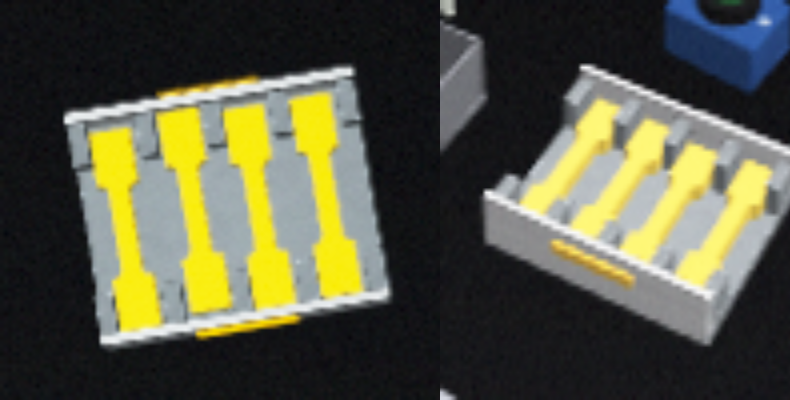

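View pics/e0_top.png

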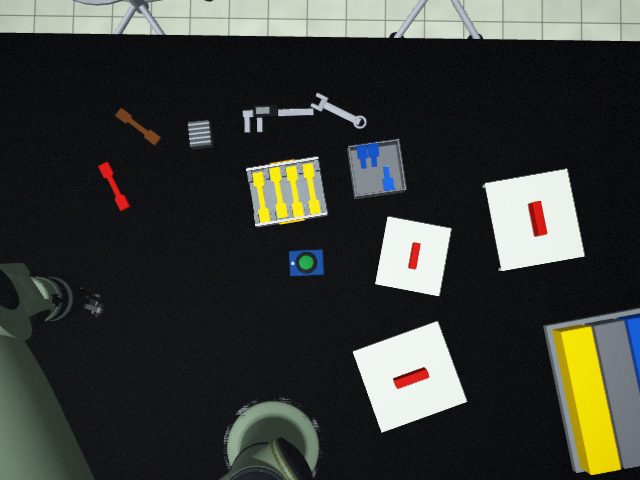

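```bash
python3 - <<'E'
from h import *
im=cv2.imread("pics/e0_scene.png"); t=cv2.imread("pics/e0_top.png")
big=cv2.resize(im[240:320,280:380],None,fx=7,fy=7,interpolation=cv2.INTER_CUBIC)
for b in blobs("top",t,"yellow",.018):
    if b["L"]>130: continue
    u=np.array([np.cos(b["yaw"]),np.sin(b["yaw"])]);v=np.array([-u[1],u[0]])
    P=[[*(b["rc"]+x*u+y*v),.018] for x,y in((-.06,-.012),(-.028,-.012),(-.028,-.006),(.028,-.006),(.028,-.012),(.06,-.012),(.06,.012),(.028,.012),(.028,.006),(-.028,.006),(-.028,.012),(-.06,.012))]
    q=(proj("scene",P)-[280,240]+.5)*7
    cv2.polylines(big,[q.astype(int)],True,(255,0,0),1)
cv2.imwrite("pics/f.png",big)
E
```

```text
(no output)
```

View pics/f.png

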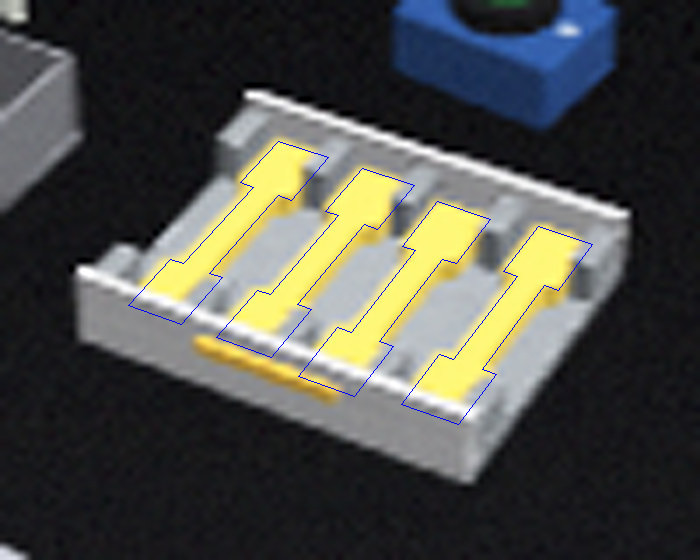

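```bash
python3 - <<'E'
from h import *
im=img("top"); b=min(blobs("top",im,"red",.062),key=lambda b:b["L"]); p=(b["c"]+b["rc"])/2
print(p,b["yaw"],b["L"],b["W"])
print(pick(p,b["yaw"]+np.pi/2,.039,op=.4,force=110,up=.15))
t=cpt(0,0); go(t,.13,CY+np.pi/2); bot.wait(.2)
print(t,bot.read_position(),bot.read_gripper_width(),bot.read_ft_force(),bot.read_clock())
im=img("top","g_top");s=img("scene","g_scene")
cv2.imwrite("pics/g_z.png",cv2.resize(s[130:350,200:450],(750,660))[:600])
E
```

```text
[ 0.45079992 -0.31665758] -0.17503499995221775 58.849491119384766 16.611059188842773
(np.float64(1.3957613268426787), 0.16276120388552448, 0.1583432290352156)
[ 0.5966 -0.0203] [ 0.5965283  -0.02171776  0.13012758] 0.16183605141367702 [ 0.04778921  0.52999844 -1.48911883] 61.7583
```

View pics/g_z.png

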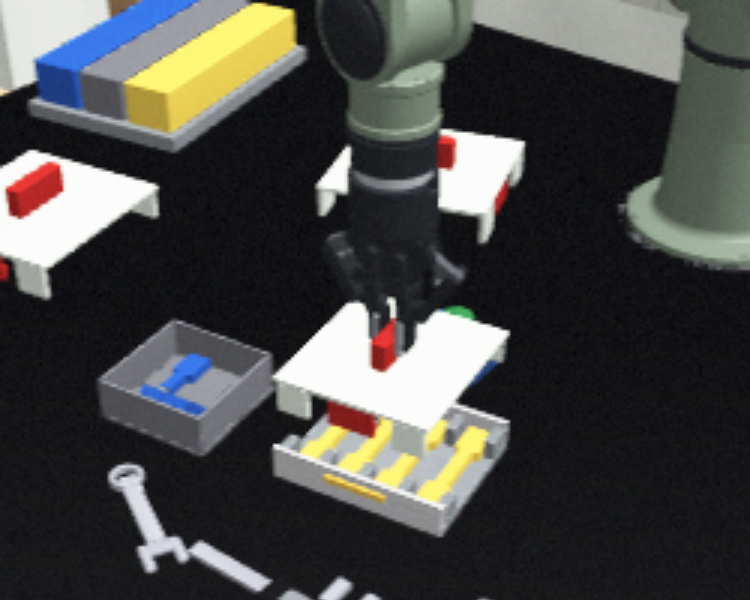

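```bash
python3 - <<'E'
from h import *
t=cpt(0,0)
for i in range(2): print(bot.read_position())
lin(t,.085,.1); bot.wait(.2); e=bot.read_position()[:2]-t; print("err",e)
t2=t-e; lin(t2,.075,.05); bot.wait(.1); print("err2",bot.read_position()[:2]-t)
hit=lin(t2,.050,.03,until_force=4); print(hit,bot.read_position(),bot.read_ft_force(),bot.read_clock())
img("scene","i_scene"); s=cv2.imread("pics/i_scene.png")
cv2.imwrite("pics/i_z.png",cv2.resize(s[200:330,250:420],(765,585)))
E
```

```text
[ 0.5965482  -0.02133957  0.1301344 ]
[ 0.5965482  -0.02133957  0.1301344 ]
err [ 6.85726201e-04 -9.33328943e-05]
err2 [-7.65998032e-04  9.66612530e-05]
True [ 0.59721583 -0.02013935  0.06123032] [ 1.45011311 -0.25538319 -0.83830046] 63.6417
```

View pics/i_z.png

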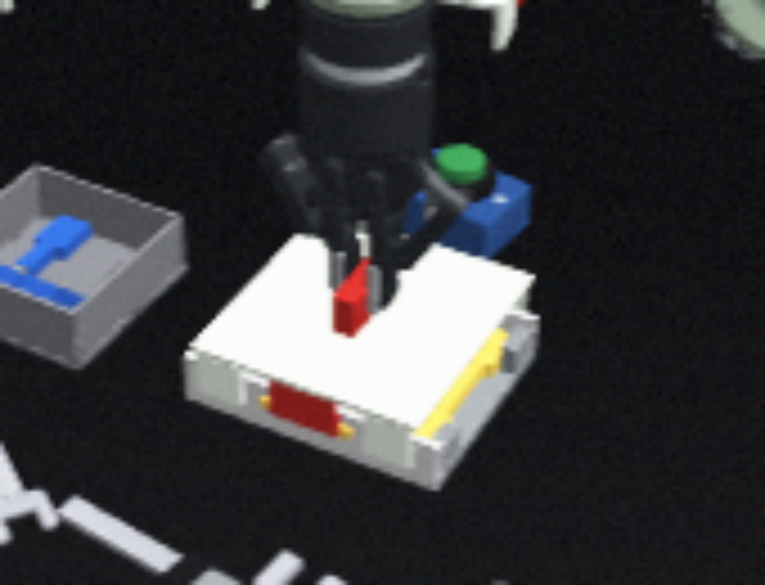

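```bash
python3 - <<'E'
from h import *
t=cpt(0,0)
bot.set_gripper(.4); bot.wait(.2); print(bot.read_ft_force())
lin(t,.11,.15); bot.set_gripper(0); bot.wait(.2)
p=bot.read_position(); t2=t-(p[:2]-t); print(p[:2]-t); lin(t2,.095,.08); f0=bot.read_ft_force()
z=.095
hit=lin(t2,.064,.012,until_force=18); bot_p=bot.read_position(); print(hit,bot_p,bot.read_ft_force()-f0,bot.read_clock())
img("scene","j_scene"); s=cv2.imread("pics/j_scene.png")
cv2.imwrite("pics/j_z.png",cv2.resize(s[200:330,250:420],(765,585)))
E
```

```text
[-0.02984748  0.26215382  0.11814802]
[-1.68423032e-05 -3.53159218e-06]
True [ 0.59556576 -0.02040523  0.06707126] [-1.40107628  0.59058689  2.68675613] 67.7667
```

View pics/j_z.png

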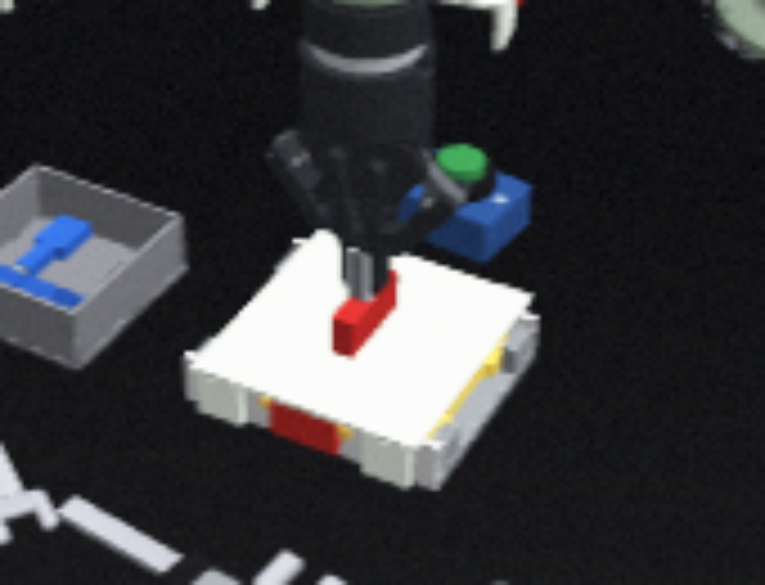

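```bash
python3 - <<'E'
from h import *
t=cpt(0,0); lin(t,.14,.2); bot.move_pose([.35,.3,.25],quat(1.2))
im=img("top","k_top");s=img("scene","k_scene"); print(bot.read_clock())
b=min(blobs("top",im,"red",.067),key=lambda b:np.linalg.norm(b["c"]-t)); print("rib",b["rc"],b["c"],np.degrees(b["yaw"]),b["L"],b["W"])
print(proj("top",[[*t,.067]]),b["uv"])
bs=[b for b in blobs("top",im,"green",.057)]; print([ (b["rc"],b["c"],b["L"],b["W"]) for b in bs])
cv2.imwrite("pics/k_z.png",np.hstack([cv2.resize(im[140:280,230:340],(440,560)),cv2.resize(s[230:320,280:380],(360,324)).repeat(1,0) if 0 else cv2.resize(s[225:325,285:350],(360,560))]))
P=[]
c,sn=np.cos(CY),np.sin(CY)
big=cv2.resize(s[220:320,270:380],None,fx=6,fy=6,interpolation=cv2.INTER_CUBIC)
for z,col in((.039,(255,0,0)),(.053,(0,0,255))):
    P=[[*cpt(x,y),z] for x,y in((-.08,-.075),(.08,-.075),(.08,.075),(-.08,.075))]
    q=(proj("scene",P)-[270,220]+.5)*6; cv2.polylines(big,[q.astype(int)],True,col,1)
cv2.imwrite("pics/k_s.png",big)
E
```

```text
69.9833
rib [ 0.59516553 -0.0210525 ] [ 0.59499136 -0.02113086] 11.057074252241613 60.042442321777344 14.247633934020996
[[284.93591469 188.8946436 ]] [285.28571429 189.60714286]
[(array([ 0.43117542, -0.07134258]), array([ 0.43106268, -0.07118314]), 31.927309036254883, 31.913057327270508)]
```

View pics/k_s.png

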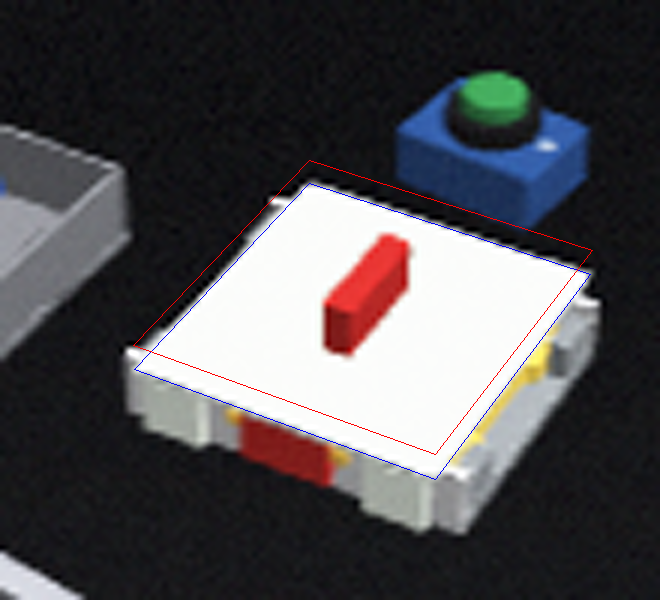

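View pics/k_z.png

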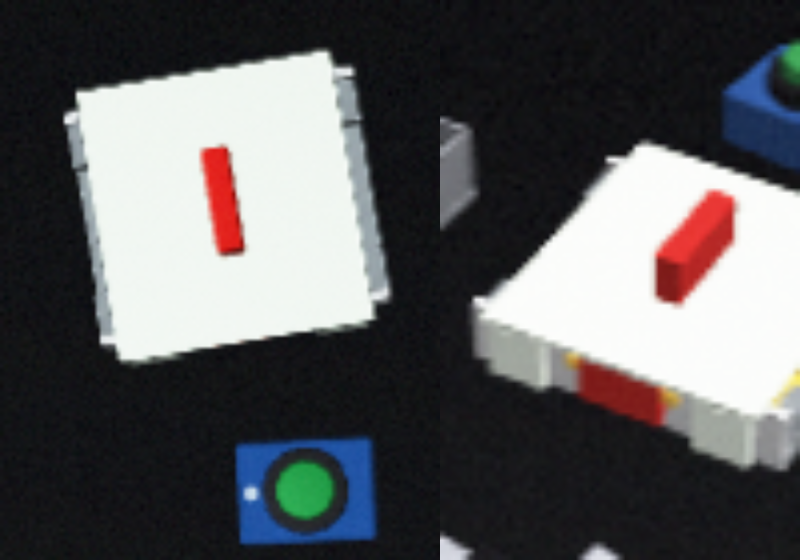

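```bash
python3 - <<'E'
from h import *
t=np.array([.4311,-.0712])
bot.set_gripper(0); a=go(t,.10,CY+np.pi/2); lin(t,.064,.1); f0=bot.read_ft_force()
hit=lin(t,.047,.012,until_force=14); print(hit,bot.read_position(),bot.read_ft_force()-f0)
bot.wait(.3); print(bot.read_position(),bot.read_ft_force()-f0)
lin(t,.10,.05); bot.wait(.3); bot.move_pose([.35,.3,.25],quat(1.2)); bot.wait(.3)
im=img("top","l_top");s=img("scene","l_scene"); print(bot.read_clock(),bot.read_joint_vel().max())
cv2.imwrite("pics/l_z.png",np.hstack([cv2.resize(im[90:290,140:420],(400,400)),cv2.resize(s[160:340,220:400],(400,400))]))
for b in blobs("scene",s,"green",.057,20): print(b["c"],b["px"],b["uv"])
E
```

```text
True [ 0.43113969 -0.07124241  0.05098755] [-1.84678688  1.28185146  8.57442975]
[ 0.43113015 -0.07123755  0.05096549] [-1.6309129   1.28488815  9.12395234]
76.9167 0.004082459733909373
[ 0.43716282 -0.0671089 ] 85 [351.89411765 235.94117647]
```

View pics/l_z.png

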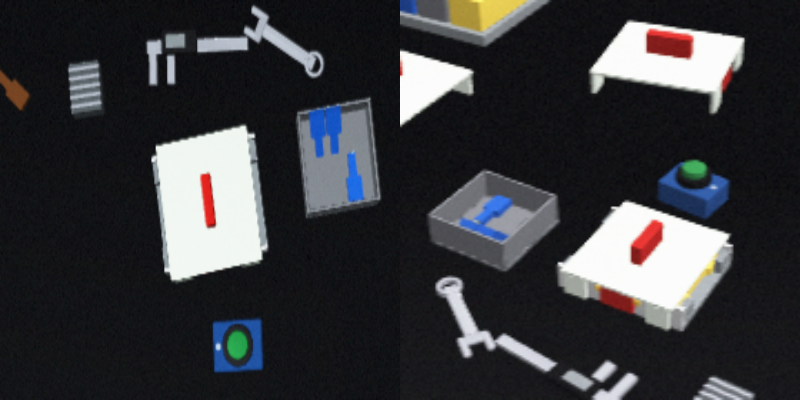

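```bash
python3 -c "
from cell import bot
bot.close_job(); print(bot.read_clock())"
```

```text
the job is handed in; nothing more can be done
the job is handed in; nothing more can be done
```

I handed the job in at about 77 s, with every step done in the order you asked; no verdict came back.

- **Broken halves:** all three are in the scrap tray. My placing offset was wrong for that tray, so one ended up leaning on a wall. I re-gripped it and laid it down, and both cameras show all three below the rim.
- **Coupons:** all four lie flat, one per pocket. After placing, the one in pocket 2 moved about 5 mm along its pocket and turned about 1°. I think this was the random knock. The camera overlay showed it still flat in its slot, so I left it.
- **Cover:** I used the smallest of the three. The press ended with the rib top at 67.1 mm, against 67 mm when fully home. After I let go, the scene camera showed it level and centred to about 1.5 mm. Snapping of the tabs is inferred from that height. Only the tab on the +x side faced the scene camera, and tab deflection can't be read directly.
- **Start button:** I pressed it to 51.0 mm, which is its full 6 mm travel. The pictures show it back up, with the arm clear of everything.
- **Bystanders:** the caliper, wrench, jaw insert, brown and red look-alikes and the other two covers were not touched.

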